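# Raise the coupon carrier to its inspection mark and hold it

## Task

Lift the loose cover off the soak pot by its knob and set it down, knob up, on the grey mat. Then grip the black knob of the sprung rod in the middle of the pot, pull the rod straight up until the ring mark on it is level with the top of its sleeve, so that the test coupons hang above the rim, and finish holding it still there. The spring pulls it back, so do not let go; leave the bottles and the beaker where they are.

Things in the scene. Friction and masses are not known exactly. Their poses are not given: they have to be found in the camera images.
- soak_pot: Round steel pot screwed to the worktop, outside diameter 120 mm (foot and flange about 140 mm), rim 70 mm high, wall 3 mm. Origin: centre of its underside, z up. Its outer flange, 62 mm above the worktop, carries the cover. A fixed aluminium sleeve (the outer tube of the telescoping rod) stands upright on its axis.
- sleeve_top (a point): Centre of the top end of the fixed sleeve (20 mm diameter collar), on the pot's axis, 85 mm above the pot's underside.
- cover: Loose bell-shaped aluminium cover, 134 mm diameter, 87 mm high without the knob, open below, 0.22 kg. Origin: centre of its lower edge, z up. It starts upon the pot's flange, round the rim with about 3 mm play at the sides, hiding the rod; its lower edge must rise 80 mm above the flange to clear the rod's knob sideways. Set down on the mat, its origin is 4 mm above the worktop.
- cover_knob (a point): Middle of the cover's round black knob (28 mm diameter, 23 mm tall, on a 12 mm stem 13 mm long over the cover's flat top), 112 mm above the cover's lower edge, on its axis. Grip it from above.
- lift_rod (a joint): Pull-out of the inner rod in m: 0 = fully drawn in by the spring (the start), grows straight upward; stop at 0.085. At 0.060 the ring mark is level with the sleeve's top. An inner spring draws it back: the upward pull needed is about 5 N at the start and 10 N at the mark. The rod carries a four-armed spider (tips 43 mm from the axis) with four small hanging metal coupons.
- rod_grip (a point): Where to grip the rod's black ribbed upright knob from above: 23 mm diameter, 36 mm tall; this point lies on the axis 14 mm below the knob's top and 27 mm above the spider; 120 mm above the pot's underside when the rod is in. Moves with the rod.
- rod_mark (a point): The ring mark, a dark ring 3 mm high round the 10 mm steel rod; this is its middle. It starts hidden in the sleeve, 60 mm below the sleeve's top, and moves with the rod.
- mat: Flat grey mat 170 x 170 x 4 mm, stuck to the worktop, for the cover. Origin: centre of its underside; its sides lie along its x and y.
- amber_bottle: Brown bottle with black cap, 62 mm diameter, 118 mm high; bystander. Origin: centre of its underside.
- beaker: Small glass beaker, 46 mm diameter, 56 mm high; bystander. Origin: centre of its underside.
- dropper_bottle: Small clear bottle with a red cap, 40 mm diameter, 85 mm high; bystander. Origin: centre of its underside.

How it is judged:
On the way, in this order (a step that is already met when the one before it is completed fails the run):
1. the cover stands knob up on the mat, let go (horizontal distance between cover and mat below 0.04 m and height (world z) of cover between 0 and 0.009 m and angle between cover's own z axis and vertical below 0.08 rad and contact force between the fingers and cover below 0.3 N and linear speed of cover below 0.02 m/s), for 0.2 s.
2. the rod is pulled out to its mark by the gripper (value of joint lift_rod between 0.054 and 0.066 m and contact force between the fingers and lift_rod above 2 N and velocity of joint lift_rod between -0.01 and 0.01 m/s), for 0.3 s.
At the end, for the whole second after the job is handed in: The gripper still holds the rod's knob and keeps the ring mark level with the sleeve's top (within 6 mm: joint 0.054 to 0.066 m), at rest; the cover stands upright on the mat, its centre within 40 mm of the mat's centre, not touched (all of step 1 and all of step 2); the arm keeps its last pose, push and grip.
It fails at once if a bystander (bottle or beaker) was moved more than 20 mm (distance of any of amber_bottle, beaker, dropper_bottle from where it was at the start of the episode above 0.02 m).
It also fails if it takes over 51 s, if anything falls off the work surface, if the arm or the gripper's body presses on something with over 40 N, if the wrist force passes 120 N, or if a joint passes its speed limit or range.

## Robot

A 6-joint arm with a two-finger parallel gripper is mounted at the origin on a cart in front of the work surface, level with it; the furniture and walls round the work are solid. World frame = base frame: x ahead of the robot, y to its left, z up, the work surface at z = 0. Lengths are in m, angles in rad, forces in N, time in s.
With the tool pointing down it reaches from about 0.225 to 0.875 m from the base axis. Payload 3.4 kg.
Tool frame: the origin (TCP) lies on the centre line of the jaws, within the pads' length; the fingertips stand 22 mm ahead of it and the grasp point (between the pads) lies 3 mm ahead of it; z points along the fingers, y is the line along which they close (so a half turn about z gives the same grasp; the last joint's range is limited). The gripper opens to 85 mm and grips with 20 to 120 N. Pads are 22 mm wide; open, the fingers measure 114 mm over their backs; the gripper's body (76 mm by 85 mm) begins 54 mm behind the grasp point. The pads swing forward as they close: fully open they stand 13 mm farther back than shut.
Start: joints at [-1.443, 0.276, 1.505, -0, 1.361, -0.121], TCP at [0.142, -0.557, 0.215] pointing down, gripper open.
Joint ranges: [-2.89, 2.89], [-0.75, 2.08], [0.22, 2.7], [-1.18, 4.32], [0.11, 2.71], [-2.7, 2.7]. Speed limits (rad/s): [2.57, 2.57, 3.14, 3.14, 3.14, 3.14].

## Interface

Orientations are given as a unit quaternion [w, x, y, z].
In Python, from rig import readout, optics, ticket gives the robot as it stands. The module is installed in compiled form; this text tells all that it offers.
- The arm moves only by the shell command python3 -m handwheel 'ROWS' [OPENING] [FORCE]. ROWS is rows parted by semicolons, their numbers by spaces, 1 to 5 of them, each of 4 numbers: dx, dy, dz in m, then a turn about the tool's z in rad; each row shifts and turns the commanded pose from where the row before left it, along the tool's axes as they then stand; what a row does not reach is not made up. A row lasts 1/12 s, in which the tool goes at most 0.0417 m and 0.125 rad, less where a joint would pass 70% of its speed; a pose out of reach is approached as far as the arm can. OPENING is the finger opening in m, set as the command begins (- or left out keeps the last). The fingers move at their own pace and stop on an object; FORCE is the grip in N (left out, the last holds). Time passes only in rows, so rows that do not move let the fingers close. It prints the time, the measured TCP pose, the force, the opening and the grip force at its end.
- readout.get_state(): the state, without advancing time (a new reading comes with each control period).
- optics.get_image(name): name is "scene" or "top"; returns a dict with "img" (400x640x3 uint8, red, green, blue), "camera_matrix" (3x3 intrinsics, pixels), "T" (4x4, takes a point from camera to world coordinates). Camera axes: x right, y down, z forward; pixel columns grow to the right and rows downward; lengths in m; the calibration is good to about 2 mm. A picture is of the moment at which its call begins. There is no depth.
- ticket.sign_off(): hands the job in; it is judged then, once.
The state is a dict: "clock": time; "qpos": joint angles; "qd": joint speeds; "effort": joint torques, N m; "position": TCP position; "ee_rot": TCP orientation; "contact_force": force on the tool from outside, world axes, zero at the start; "moment": the same for the moment, N m; "width": finger opening in m; "gripper_force": force on a finger pad.
Only numpy, scipy, OpenCV 4.12 (cv2) and the standard library are available. Lean on these libraries where they do the work, as an engineer would, in place of code of your own. Each camera call takes 0.05 s, during which the arm holds its last target. There are 200 camera calls.

## Working session

There is one attempt and no reset: what is moved stays moved. The work goes in short steps, Python scripts to look and compute and a shell command to move; the robot and the scene stay as the last step left them, time stands still between calls to the robot, and variables do not carry over. Pictures are saved under pics/ and viewed, at most 10 in all, crops included, and the job is handed in when it is done.

```bash
mkdir -p pics
python3 - <<'E'
from rig import readout, optics
import cv2
for n in("scene","top"):
    d=optics.get_image(n); cv2.imwrite(f"pics/{n}0.png",d["img"][:,:,::-1]); print(d["camera_matrix"].tolist(),d["T"].round(4).tolist())
print(readout.get_state())
E
```

```text
[[453.0282942682977, 0.0, 317.4627172142001], [0.0, 453.0282942682977, 194.28772068993675], [0.0, 0.0, 1.0]] [[-0.7544, -0.3985, 0.5217, -0.1038], [-0.6564, 0.4567, -0.6004, 0.5946], [0.001, -0.7954, -0.6061, 0.9258], [0.0, 0.0, 0.0, 1.0]]
[[373.919127005134, 0.0, 320.6619395942781], [0.0, 373.919127005134, 199.8035284627837], [0.0, 0.0, 1.0]] [[-0.0104, -0.9923, 0.1231, 0.4388], [-0.9999, 0.0115, 0.0085, -0.1755], [-0.0098, -0.123, -0.9924, 1.4069], [0.0, 0.0, 0.0, 1.0]]
{'clock': 0.1, 'qpos': array([-1.44301579e+00,  2.76528708e-01,  1.50599282e+00, -1.37142187e-06,
        1.36068955e+00, -1.20986198e-01]), 'qd': array([ 0.0009967 , -0.00116516, -0.00308995, -0.00021044, -0.00195688,
       -0.00015962]), 'effort': array([ 1.35073202e-03, -4.17699015e+01, -2.46404725e+01, -5.35653612e-05,
        5.85480520e-03,  9.26372621e-06]), 'position': array([ 0.14150975, -0.55681419,  0.21463343]), 'ee_rot': array([-8.09204420e-04,  9.92274015e-01,  1.24062988e-01, -3.41953247e-06]), 'contact_force': array([ 0.1919162 , -0.31474527,  0.08071428]), 'moment': array([-0.05709128,  0.03261962,  0.00872   ]), 'gripper_force': 0.0, 'width': 0.08534004288194491}
```

View pics/scene0.png

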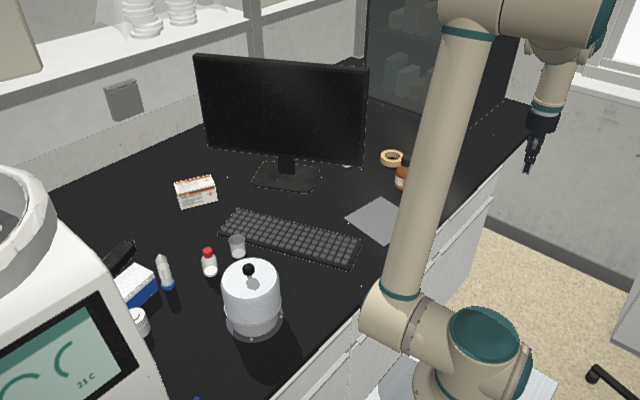

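View pics/top0.png

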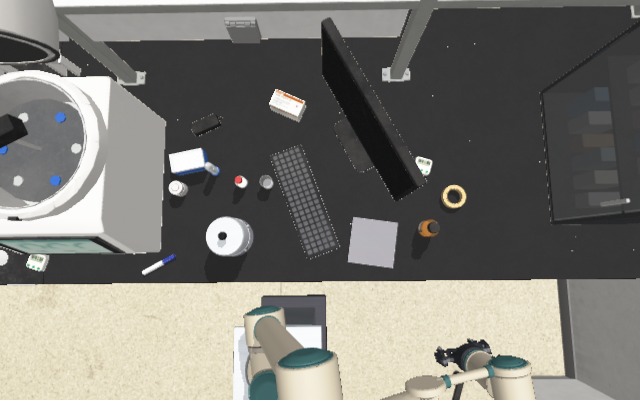

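Scene view: the cover's black knob is near (249,270), the mat near (380,220), and the bottles are behind the pot. Top view: the knob is near (222,236), the mat near (373,243), the amber bottle at (428,228), the beaker at (266,182) and the dropper at (241,182).

```bash
cat > h.py <<'E'
import cv2, numpy as np
from rig import optics, readout
def ray(d,u,v):
    T=d["T"]; r=T[:3,:3]@np.linalg.solve(d["camera_matrix"],[u,v,1]); return T[:3,3],r/np.linalg.norm(r)
def plane(d,u,v,z):
    o,r=ray(d,u,v); return o+r*(z-o[2])/r[2]
def tri(*dp):
    A=np.zeros((3,3));b=np.zeros(3)
    for d,u,v in dp:
        o,r=ray(d,u,v); P=np.eye(3)-np.outer(r,r); A+=P;b+=P@o
    return np.linalg.solve(A,b)
def blob(mask,box):
    "largest blob inside box u0,v0,u1,v1: centroid, area, minAreaRect"
    u0,v0,u1,v1=box; m=mask[v0:v1,u0:u1].astype(np.uint8)
    c=max(cv2.findContours(m,cv2.RETR_EXTERNAL,cv2.CHAIN_APPROX_NONE)[0],key=cv2.contourArea)
    M=cv2.moments(c); R=cv2.minAreaRect(c+np.array([u0,v0]))
    return M["m10"]/M["m00"]+u0,M["m01"]/M["m00"]+v0,M["m00"],R
E
python3 - <<'E'
from h import *
s=optics.get_image("scene");t=optics.get_image("top")
g=lambda d:d["img"].max(2)
ks=blob(g(s)<70,(238,262,262,277)); kt=blob(g(t)<70,(214,228,231,245))
print(ks,kt); print("knob",tri((s,*ks[:2]),(t,*kt[:2])),plane(t,*kt[:2],.174),plane(s,*ks[:2],.174))
mt=blob(g(t)>100,(335,208,408,275)); print("mat",mt,plane(t,*mt[:2],.004))
bt=cv2.boxPoints(mt[3]); print([plane(t,*p,.004).round(3) for p in bt])
for n,u,v,z in(("amber",430,226,.118),("beaker",266,182,.05),("drop",240,181,.085),("monitor tip",412,195,.0),("monitor tip z.4",412,195,.4)):print(n,plane(t,u,v,z).round(3))
for d,n in((s,"s"),(t,"t")):
  pass
c=cv2.resize(t["img"][140:290,190:450],None,fx=3,fy=3)[:,:,::-1];cv2.imwrite("pics/c1.png",c)
print(readout.get_state()["clock"])
E
```

```text
(248.0326086956522, 269.2916666666667, 92.0, ((248.0, 269.5), (11.0, 10.0), 90.0)) (221.96666666666667, 235.69444444444446, 30.0, ((222.0, 236.0), (6.0, 6.0), 90.0))
knob [0.47723108 0.16193051 0.17404368] [0.47643477 0.16119025 0.174     ] [0.47822141 0.16247646 0.174     ]
mat (372.4492824527071, 242.07305936073058, 2044.0, ((371.8692626953125, 242.04617309570312), (48.1254768371582, 46.513023376464844), 7.125016689300537)) [ 0.4519832  -0.35466399  0.004     ]
[array([ 0.379, -0.252,  0.004]), array([ 0.55 , -0.276,  0.004]), array([ 0.526, -0.455,  0.004]), array([ 0.356, -0.427,  0.004])]
amber [ 0.504 -0.539  0.118]
beaker [0.676 0.037 0.05 ]
drop [0.674 0.125 0.085]
monitor tip [ 0.628 -0.51   0.   ]
monitor tip z.4 [ 0.574 -0.415  0.4  ]
0.2
```

View pics/c1.png

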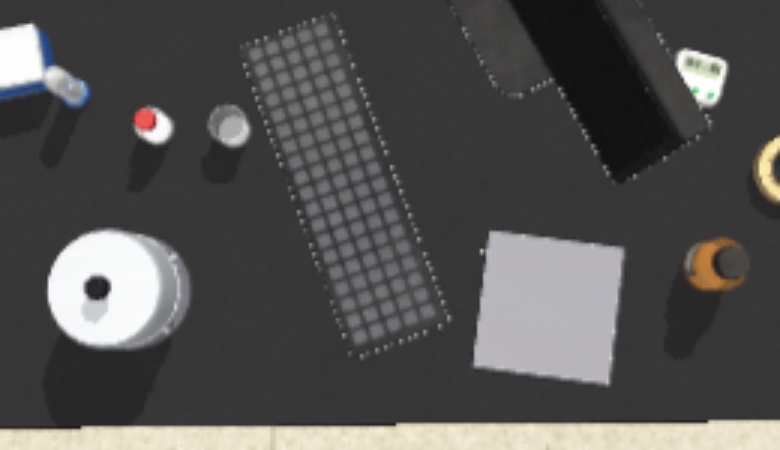

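```bash
python3 -m handwheel '0 0 -0.04 0.125;0 0 -0.04 0.124;0 0 -0.01 0' 0.085 60
cat >> h.py <<'E'
def to(p):
    from scipy.spatial.transform import Rotation as R
    s=readout.get_state(); r=R.from_quat(s["ee_rot"],scalar_first=True)
    print("rows sum",(r.inv().apply(np.array(p)-s["position"])).round(4),"eulers",r.as_euler("xyz").round(3),"pos",s["position"].round(4),"q",s["qpos"].round(2),"t",s["clock"],"F",s["contact_force"].round(1),"w",round(s["width"],4),s["gripper_force"])
E
python3 -c "
from h import *
to([.477,.162,.3])"
```

```text
clock: 0.45
position: [0.1419, -0.5597, 0.3113]
ee_rot: [0.005, 1.0, -0.002, 0.001]
contact_force: [0.5, -1.0, 0.4]
width: 0.0853
gripper_force: 0.0
rows sum [ 0.3324 -0.723   0.0048] eulers [ 3.132e+00 -1.000e-03 -4.000e-03] pos [ 0.1419 -0.5597  0.3113] q [-1.44  0.24  1.33 -0.    1.57  0.13] t 0.45 F [ 0.5 -1.   0.4] w 0.0853 0.0
```

```bash
python3 -m handwheel '0.016 -0.036 0 0;0.016 -0.036 0 0;0.016 -0.036 0 0;0.016 -0.036 0 0;0.016 -0.036 0 0' | head -2
python3 -m handwheel '0.016 -0.036 0 0;0.016 -0.036 0 0;0.016 -0.036 0 0;0.016 -0.036 0 0;0.016 -0.036 0 0'| head -2
python3 -m handwheel '0.017 -0.036 0 0;0.017 -0.036 0 0;0.017 -0.036 0 0;0.017 -0.036 0 0;0.017 -0.036 0 0'| head -2
python3 -m handwheel '0.017 -0.036 0 0;0.017 -0.036 0 0;0.017 -0.036 0 0;0.017 -0.036 0 0;0 0 0 0'
python3 -c "
from h import *
to([.477,.162,.177])"
```

```text
clock: 0.87
position: [0.2219, -0.3755, 0.3051]
clock: 1.28
position: [0.3018, -0.1955, 0.3054]
clock: 1.7
position: [0.3869, -0.0153, 0.3055]
clock: 2.12
position: [0.4571, 0.1328, 0.3045]
ee_rot: [-0.002, 1.0, 0.004, 0.001]
contact_force: [0.1, 0.3, 0.3]
width: 0.0849
gripper_force: 0.0
rows sum [ 0.0199 -0.0284  0.1277] eulers [-3.137e+00 -1.000e-03  7.000e-03] pos [0.4571 0.1328 0.3045] q [0.13 0.08 1.53 0.   1.52 1.7 ] t 2.1167 F [0.1 0.3 0.3] w 0.0849 0.0
```

```bash
python3 -m handwheel '0.02 -0.028 0 0;0 0 0.03 0;0 0 0.03 0;0 0 0 0;0 0 0 0' | head -2
python3 - <<'E'
from h import *
s=optics.get_image("scene");cv2.imwrite("pics/s2.png",cv2.resize(s["img"][180:360,170:350],None,fx=3,fy=3)[:,:,::-1])
to([.477,.162,.177])
E
```

```text
clock: 2.53
position: [0.4734, 0.1541, 0.2442]
rows sum [ 0.0021 -0.0078  0.069 ] eulers [ 3.141 -0.    -0.   ] pos [0.4749 0.1543 0.246 ] q [ 0.17  0.14  1.6  -0.    1.39  1.75] t 2.5833 F [-0.  -0.3  0.4] w 0.0851 0.0
```

View pics/s2.png

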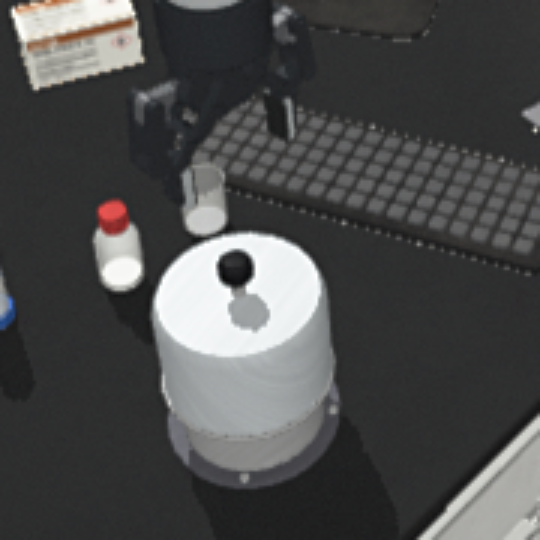

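The open gripper is above the knob (crop (235,268)), with its fingers at (165,170) and (280,115). Next I correct the offset, descend and close.

```bash
python3 -m handwheel '0.002 -0.008 0.015 0;0 0 0.02 0;0 0 0.02 0;0 0 0.012 0;0 0 0 0' | head -3
python3 -m handwheel '0 0 0 0;0 0 0 0;0 0 0 0;0 0 0 0;0 0 0 0' 0.02 60
python3 -m handwheel '0 0 0 0;0 0 0 0;0 0 0 0;0 0 0 0;0 0 0 0' 
python3 -c "
from h import *
to([.477,.162,.177])"
```

```text
clock: 3.0
position: [0.4764, 0.162, 0.1782]
ee_rot: [0.0, 1.0, -0.0, -0.001]
clock: 3.42
position: [0.4773, 0.1627, 0.1793]
ee_rot: [-0.0, 1.0, -0.0, 0.001]
contact_force: [0.2, 0.8, -0.4]
width: 0.0248
gripper_force: 0.0
clock: 3.83
position: [0.4767, 0.1626, 0.1783]
ee_rot: [0.0, 1.0, -0.0, -0.0]
contact_force: [0.8, 0.2, 0.5]
width: 0.0201
gripper_force: 0.0
rows sum [0.0003 0.0006 0.0013] eulers [ 3.141  0.    -0.   ] pos [0.4767 0.1626 0.1783] q [ 0.19  0.19  1.71 -0.    1.23  1.76] t 3.8333 F [0.8 0.2 0.5] w 0.0201 0.0
```

Run:
```python
from h import *
s=optics.get_image("scene");t=optics.get_image("top")
a=cv2.resize(s["img"][200:350,180:330],None,fx=2.6,fy=2.6);b=cv2.resize(t["img"][180:280,170:270],None,fx=3.9,fy=3.9)
cv2.imwrite("pics/s3.png",np.hstack([a,b])[:,:,::-1])
```

```text
(no output)
```

View pics/s3.png

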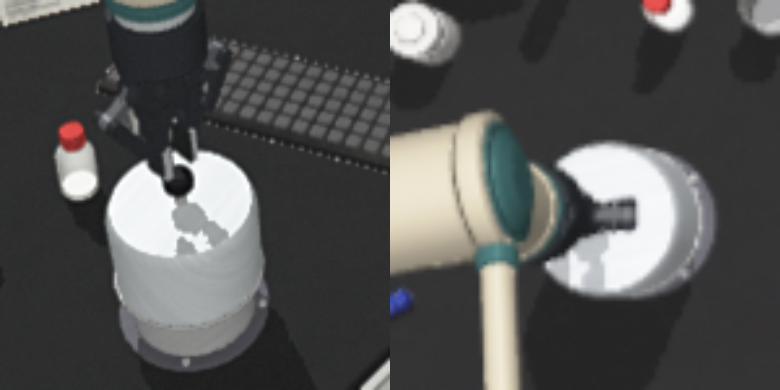

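The scene panel shows the whole knob at (178,183) in front of or below the fingertips at about (178,165), so the grip missed. I'll project the tool into both views to find the offset.

Run:
```python
from h import *
s=optics.get_image("scene");t=optics.get_image("top")
def pr(d,p):
    q=np.linalg.inv(d["T"])@np.r_[p,1]; q=d["camera_matrix"]@q[:3]; return (q[:2]/q[2]).round(1)
P=readout.get_state()["position"]
S=s["img"].copy();T=t["img"].copy()
a=cv2.resize(S[230:300,215:285],None,fx=5.5,fy=5.5,interpolation=2);b=cv2.resize(T[200:270,190:260],None,fx=5.5,fy=5.5,interpolation=2)
for dy in(-.01,.01):
  for dz in(0,-.022,.03):
    p=P+[0,dy,dz]
    for im,d,o in((a,s,(215,230)),(b,t,(190,200))):
        cv2.circle(im,tuple(((pr(d,p)-o+.5)*5.5).astype(int).tolist()),3,(255,0,0) if dz==-.022 else (0,255,0),-1)
k=[.477,.162,.174]
for im,d,o in((a,s,(215,230)),(b,t,(190,200))): cv2.circle(im,tuple(((pr(d,k)-o+.5)*5.5).astype(int).tolist()),3,(255,255,0),-1)
cv2.imwrite("pics/s4.png",np.hstack([a,b])[:,:,::-1])
```

```text
(no output)
```

View pics/s4.png

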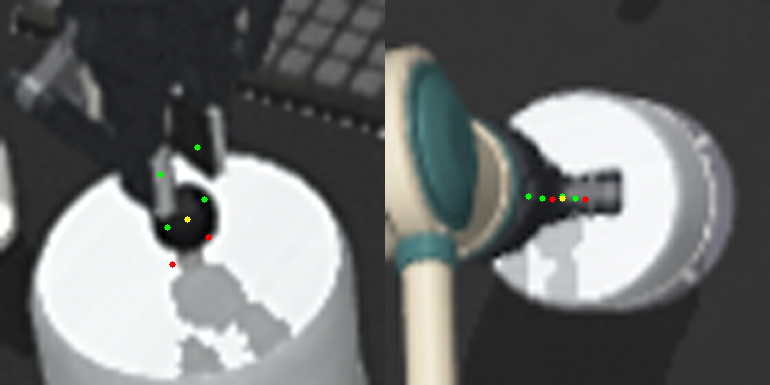

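Run:
```python
from h import *
s=optics.get_image("scene");t=optics.get_image("top")
f=lambda u,v:(215+u/5.5-.5,230+v/5.5-.5)
g=lambda u,v:(190+(u-385)/5.5-.5,200+v/5.5-.5)
for a,b in(((218,176),(620,192)),((163,215),(580,192)),((190,195),(600,192))):
    p=tri((s,*f(*a)),(t,*g(*b)));print(p.round(4),[np.linalg.norm(np.cross(p-ray(d,*q)[0],ray(d,*q)[1])).round(4) for d,q in((s,f(*a)),(t,g(*b)))])
to([.477,.162,.177])
```

```text
[0.4842 0.1319 0.1702] [np.float64(0.0051), np.float64(0.0051)]
[0.4861 0.1585 0.1663] [np.float64(0.0072), np.float64(0.0072)]
[0.4853 0.1453 0.1684] [np.float64(0.0063), np.float64(0.0063)]
rows sum [0.0003 0.0006 0.0013] eulers [ 3.142  0.    -0.   ] pos [0.4767 0.1626 0.1783] q [ 0.19  0.19  1.71 -0.    1.23  1.76] t 4.1333 F [0.9 1.3 0.5] w 0.0201 0.0
```

```bash
python3 -m handwheel '0 0 -0.03 0;0 0 -0.03 0;0 0 -0.01 0;0 0 0 0;0 0 0 0' 0 60 | head -2;python3 -m handwheel '0 0 0 0;0 0 0 0;0 0 0 0' | grep -v c_
python3 - <<'E'
from h import *
s=optics.get_image("scene");t=optics.get_image("top")
def pr(d,p):
    q=np.linalg.inv(d["T"])@np.r_[p,1]; q=d["camera_matrix"]@q[:3]; return (q[:2]/q[2]).round(1)
P=readout.get_state()["position"];print(P)
a=cv2.resize(s["img"][200:290,205:275],None,fx=5.5,fy=5.5,interpolation=2);b=cv2.resize(t["img"][190:280,190:260],None,fx=5.5,fy=5.5,interpolation=2)
for im,d,o in((a,s,(205,200)),(b,t,(190,190))):
    for dz,c in((0,(0,255,0)),(-.022,(255,0,0))): cv2.circle(im,tuple(((pr(d,P+[0,0,dz])-o+.5)*5.5).astype(int).tolist()),3,c,-1)
im=np.clip(np.hstack([a,b]).astype(float)*1.6,0,255)
cv2.imwrite("pics/s5.png",im[:,:,::-1])
E
```

```text
clock: 4.55
position: [0.4766, 0.1626, 0.2482]
clock: 4.8
position: [0.4759, 0.1624, 0.2469]
ee_rot: [0.0, 1.0, -0.0, -0.001]
contact_force: [-0.7, -0.1, -0.5]
width: 0.0
gripper_force: 0.0
[0.47628357 0.16250376 0.2474113 ][ WARN:0@1.131] global loadsave.cpp:1063 imwrite_ Unsupported depth image for selected encoder is fallbacked to CV_8U.
```

View pics/s5.png

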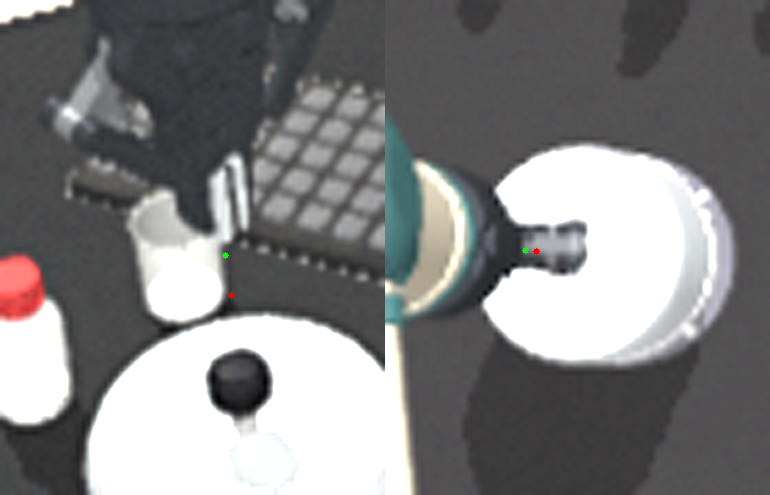

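The closed fingertips appear near (222,240) in the left crop, but the projected tip (red) is at (231,296). In the top crop they sit about 20 px to the right of the projection. So the reported TCP is offset from the images, and I'll quantify that with a ray-based estimate.

Run:
```python
from h import *
s=optics.get_image("scene");t=optics.get_image("top")
def pr(d,p):
    q=np.linalg.inv(d["T"])@np.r_[p,1]; q=d["camera_matrix"]@q[:3]; return (q[:2]/q[2]).round(1)
P=np.array([.1415,-.5568,.2146])
for dz in(-.01,.1): print(dz,pr(s,P+[0,0,dz]),pr(t,P+[0,0,dz]))
P=readout.get_state()["position"]
for dz in(-.022,.06,.1,.15): print("now",dz,pr(s,P+[0,0,dz]),pr(t,P+[0,0,dz]))
a=cv2.resize(s["img"][60:290,170:340],None,fx=2.6,fy=2.6);b=cv2.resize(cv2.imread("pics/scene0.png")[60:200,460:630],None,fx=2,fy=2)[:,:,::-1]
a[-280:,:0]
im=np.zeros((598,782,3),np.uint8);im[:a.shape[0],:a.shape[1]]=a;im[:b.shape[0],442:442+b.shape[1]]=b
c=cv2.imread("pics/top0.png")[320:400,420:560][:,:,::-1];c=cv2.resize(c,None,fx=2.4,fy=2.4);im[300:300+c.shape[0],442:442+c.shape[1]]=c
im=np.clip(im*1.7,0,255).astype(np.uint8);cv2.imwrite("pics/s6.png",im[:,:,::-1])
```

```text
-0.01 [523.  176.2] [449.1 342. ]
0.1 [534.6 141.9] [462.2 352. ]
now -0.022 [246.3 253.1] [217.1 235.2]
now 0.06 [242.6 224.7] [209.1 234.4]
now 0.1 [240.6 209.7] [204.8 234. ]
now 0.15 [238.  189.8] [198.9 233.4]
```

View pics/s6.png

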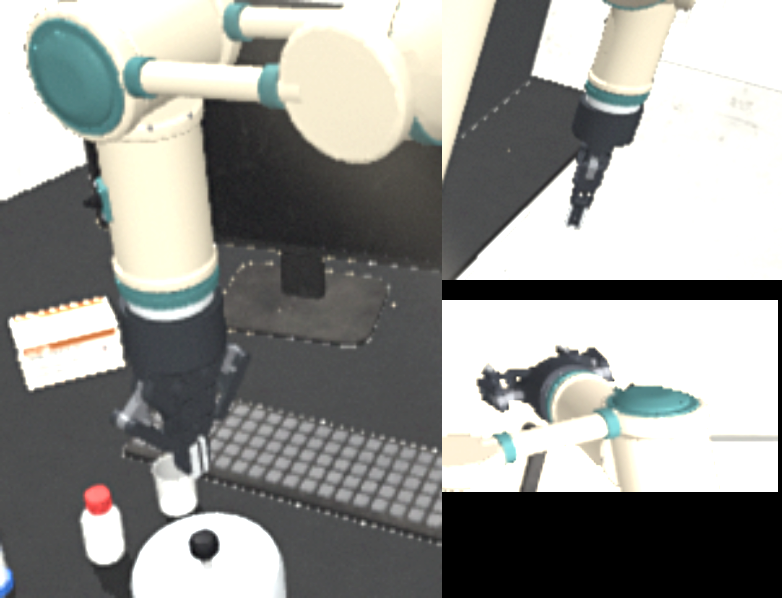

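Left panel: the vertical gripper's closed tips are at (198,475), up and behind the knob at (204,544). That confirms the tips are higher and farther out than reported. I'll triangulate the outer tip edge.

Run:
```python
from h import *
s=optics.get_image("scene");t=optics.get_image("top")
for a,b in(((248.1,242.2),(225.9,234.4)),((246,242),(225.9,234.4)),((248.1,242.2),(222,234.4)),((244.9,241),(222,234.4))):
    p=tri((s,*a),(t,*b));print(p.round(4),[np.linalg.norm(np.cross(p-ray(d,*q)[0],ray(d,*q)[1])).round(4) for d,q in((s,a),(t,b))])
P=readout.get_state(); print(P["position"]-[0,0,.022],P["qpos"])
# residual motion check of base column etc: gripper mask differences
k=blob(s["img"].max(2)<70,(238,258,262,277)); print(k[:3],plane(s,*k[:2],.174))
```

```text
[0.4845 0.1382 0.2346] [np.float64(0.0082), np.float64(0.0082)]
[0.4862 0.1398 0.235 ] [np.float64(0.0105), np.float64(0.0105)]
[0.4814 0.1454 0.2424] [np.float64(0.0042), np.float64(0.0042)]
[0.484  0.1473 0.2451] [np.float64(0.0078), np.float64(0.0078)]
[0.47667238 0.16256611 0.22613374] [ 1.90527677e-01  1.50196480e-01  1.59085909e+00 -1.23822863e-04
  1.40097799e+00  1.76155187e+00]
(248.0, 269.34432234432234, 91.0) [0.47815659 0.16263283 0.174     ]
```

In the top crop, the dark patch at (570,250) is the knob itself, so there is no sideways error. The tool is just about 25 mm higher than its reading. I'll descend in small steps with a narrower opening and watch the force.

```bash
python3 -m handwheel '0 0 0 0;0 0 0 0;0 0 0.03 0;0 0 0.03 0;0 0 0 0' 0.05 60 | head -2
python3 -m handwheel '0 0 0 0;0 0 0.01 0;0 0 0.01 0;0 0 0 0;0 0 0 0'
python3 - <<'E'
from h import *
s=optics.get_image("scene");t=optics.get_image("top");to([.477,.162,.15])
a=cv2.resize(s["img"][220:300,205:285],None,fx=5,fy=5,interpolation=2)
b=cv2.resize(t["img"][200:270,190:260],None,fx=5.71,fy=5.71,interpolation=2)[:400,:399]
b=np.pad(b,((0,400-b.shape[0]),(0,0),(0,0)))
cv2.imwrite("pics/s7.png",np.clip(np.hstack([a,b])*1.4,0,255).astype(np.uint8)[:,:,::-1])
E
```

```text
clock: 5.52
position: [0.4726, 0.1618, 0.1836]
clock: 5.93
position: [0.4767, 0.1626, 0.1684]
ee_rot: [0.0, 1.0, -0.0, -0.0]
contact_force: [0.2, -0.0, -0.1]
width: 0.0503
gripper_force: 0.0
rows sum [-0.0002  0.0007  0.0189] eulers [-3.141e+00 -1.000e-03 -0.000e+00] pos [0.4772 0.1627 0.1689] q [ 0.19  0.2   1.73 -0.    1.21  1.76] t 6.0333 F [-1.   0.4 -0.5] w 0.0499 0.0
```

View pics/s7.png

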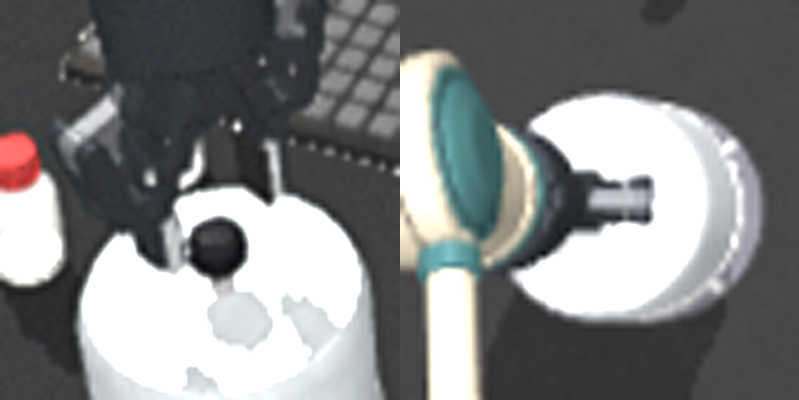

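Left panel: the tips at (165,270) and (275,203) straddle the knob (218,247), with their midpoint slightly above the knob's middle. The lateral alignment is good, so I go about 16 mm deeper and then close.

```bash
python3 -m handwheel '0 0 0.008 0;0 0 0 0;0 0 0 0' | grep -v ee
python3 -m handwheel '0 0 0.006 0;0 0 0 0;0 0 0 0;0 0 0 0' | grep -v ee
python3 -m handwheel '0 0 0 0;0 0 0 0;0 0 0 0;0 0 0 0;0 0 0 0' 0.015 60
```

```text
clock: 6.28
position: [0.4764, 0.1625, 0.16]
contact_force: [-0.6, -0.0, 0.1]
width: 0.0499
gripper_force: 0.0
clock: 6.62
position: [0.4767, 0.1626, 0.1543]
contact_force: [0.1, 0.6, 0.4]
width: 0.0501
gripper_force: 0.0
clock: 7.03
position: [0.477, 0.1622, 0.1548]
ee_rot: [0.0, 1.0, -0.0, 0.0]
contact_force: [-0.2, -1.8, 2.9]
width: 0.0249
gripper_force: 58.8
```

```bash
python3 -m handwheel '0 0 0 0;0 0 0 0;0 0 0 0' 0.04 60| grep -v ee
python3 -m handwheel '0 0 0.004 0;0 0 0 0;0 0 0 0' | grep -v ee
python3 -m handwheel '0 0 0.003 0;0 0 0 0;0 0 0 0' | grep -v ee
```

```text
clock: 7.28
position: [0.4765, 0.1629, 0.1541]
contact_force: [-0.3, 0.6, -0.2]
width: 0.04
gripper_force: 0.0
clock: 7.53
position: [0.4764, 0.1626, 0.1499]
contact_force: [0.1, 0.6, -0.0]
width: 0.0399
gripper_force: 0.0
clock: 7.78
position: [0.4766, 0.1626, 0.1471]
contact_force: [0.7, 0.7, -0.4]
width: 0.04
gripper_force: 0.0
```

```bash
python3 -m handwheel '0 0 0 0;0 0 0 0;0 0 0 0;0 0 0 0;0 0 0 0' 0.015 50
python3 - <<'E'
from h import *
s=optics.get_image("scene");to([.477,.162,.15])
cv2.imwrite("pics/s8.png",np.clip(cv2.resize(s["img"][210:310,195:295],None,fx=6,fy=6,interpolation=2)*1.4,0,255).astype(np.uint8)[:,:,::-1])
# numeric: rows of brightness down the column through the +y finger
g=s["img"].max(2)
for v in range(255,285): print(v,''.join('#' if g[v,u]<80 else '+' if g[v,u]<150 else '.' for u in range(225,275)))
E
```

```text
clock: 8.2
position: [0.4769, 0.1623, 0.1476]
ee_rot: [0.0, 1.0, -0.0, 0.0]
contact_force: [0.1, -1.4, 2.7]
width: 0.0259
gripper_force: 49.1
rows sum [ 0.0002  0.0003 -0.0024] eulers [ 3.141 -0.    -0.   ] pos [0.4768 0.1623 0.1476] q [ 0.19  0.22  1.76 -0.    1.16  1.76] t 8.25 F [ 0.7 -2.   2.7] w 0.0255 49.121719136601314
255 +#####++################+#########################
256 +######++###############+#########################
257 ####+###+#############++##########################
258 ####++################..######+##+..+#############
259 #####+###############+..######+++......+##########
260 ####################+...+#####++++.......+########
261 ####################+...+######+++.........+######
262 ####################+...+######+++..........+#####
263 ####################+..+#######+++............####
264 ###############################++#.............+##
265 ###############################+++..............##
266 ###+###########################++................#
267 ##+..+##############+##########+.................+
268 #+....+############++##########+..................
26
[... 177 characters left out ...]
..+#####++++######+.....................
273 ............+#####++++#####+......................
274 .............######+++#####.......................
275 .............+#####+++####+.......................
276 ...............+###+++#++++.......................
277 ................+##++++++++.......................
278 ..................++...++++.......................
279 ..................................................
280 ..................................................
281 ..................................................
282 ..................................................
283 ..................................................
284 ..................................................
```

The text map shows the near finger reaching row 277, below the knob's bottom, so the grip is deep enough. Test lift.

```bash
python3 -m handwheel '0 0 -0.005 0;0 0 -0.01 0;0 0 -0.01 0;0 0 0 0;0 0 0 0' - 60
python3 - <<'E'
from h import *
s=optics.get_image("scene");to([.477,.162,.25])
g=s["img"].max(2)
for v in range(245,285,2): print(v,''.join('#' if g[v,u]<80 else '+' if g[v,u]<150 else '.' for u in range(225,275)))
cv2.imwrite("pics/s9.png",s["img"][:,:,::-1])
E
```

```text
clock: 8.67
position: [0.4774, 0.1629, 0.1734]
ee_rot: [-0.0, 1.0, -0.0, 0.001]
contact_force: [0.6, 0.6, -2.7]
width: 0.0252
gripper_force: 59.1
rows sum [ 0.0002  0.0007 -0.0772] eulers [-3.141e+00 -1.000e-03 -0.000e+00] pos [0.4769 0.1628 0.1728] q [0.19 0.2  1.72 0.   1.22 1.76] t 8.7167 F [-0.8  0.4 -2.1] w 0.0252 59.06982072298291
245 #####+############################################
247 #####++###############++###########+##############
249 ###+++++#############+####################+#######
251 ######++###########+..+#####+.++.....+###########+
253 #######+##########+....######++#.........+########
255 ###################+.++######++++...........+#####
257 ##############################+++..............###
259 +...+#############++##########+.................+#
261 ......+#########++++##########+..................+
263 ..........+######+++########......................
265 ...........######+++######+.......................
267 ............+####++++###+.........................
269 ...............##+++++++++........................
271 ..................................................
273 ..................................................
275 ..................................................
277 ..................................................
279 .................................................+
281 .................................................+
283 .................................................+
```

The cover came up with the gripper (load about 2.5 N). Now I lift to clear the rod and carry it to the mat.

```bash
python3 -m handwheel '0 0 -0.015 0;0 0 -0.025 0;0 0 -0.03 0;0 0 -0.02 0;0 0 -0.01 0' | grep -v ee
python3 -m handwheel '0 0.01 0 0;-0.002 0.02 0 0;-0.002 0.03 0 0;-0.002 0.03 0 0;-0.002 0.03 0 0' | grep -v ee
python3 -m handwheel '-0.002 0.03 0 0;-0.002 0.03 0 0;-0.002 0.03 0 0;-0.002 0.03 0 0;-0.002 0.03 0 0' | grep -v ee
python3 -m handwheel '-0.002 0.03 0 0;-0.002 0.03 0 0;-0.002 0.03 0 0;-0.002 0.03 0 0;-0.002 0.03 0 0' | grep -v ee
python3 -m handwheel '-0.002 0.03 0 0;-0.002 0.02 0 0;-0.002 0.02 0 0;0 0.01 0 0;0 0 0 0' | grep -v ee
python3 -c "
from h import *
to([.445,-.345,.2])"
```

```text
clock: 9.13
position: [0.4778, 0.1629, 0.2749]
contact_force: [1.4, 0.4, -1.4]
width: 0.0253
gripper_force: 59.4
clock: 9.55
position: [0.467, 0.041, 0.2702]
contact_force: [0.2, 0.6, -2.0]
width: 0.0252
gripper_force: 59.4
clock: 9.97
position: [0.4568, -0.109, 0.2702]
contact_force: [0.5, 1.2, -1.7]
width: 0.0255
gripper_force: 59.4
clock: 10.38
position: [0.4467, -0.2587, 0.2701]
contact_force: [0.5, 0.5, -1.9]
width: 0.0253
gripper_force: 59.4
clock: 10.8
position: [0.4415, -0.3393, 0.2702]
contact_force: [0.3, 0.6, -2.5]
width: 0.0254
gripper_force: 59.4
rows sum [0.0037 0.0058 0.0702] eulers [-3.14e+00  3.00e-03 -3.00e-03] pos [ 0.4415 -0.3393  0.2702] q [-0.78  0.22  1.44 -0.    1.48  0.79] t 10.8 F [ 0.3  0.6 -2.5] w 0.0254 59.443260014659245
```

```bash
python3 -m handwheel '0.004 0.006 0.02 0;0 0 0.03 0;0 0 0.03 0;0 0 0.03 0;0 0 0.02 0' | grep -v ee
python3 -m handwheel '0 0 0.02 0;0 0 0 0;0 0 0 0' | grep -v ee
python3 - <<'E'
from h import *
t=optics.get_image("top");s=optics.get_image("scene");to([.445,-.345,.0896])
for n,d,b in(("t",t,(320,190,430,290)),("s",s,(320,120,460,290))):
    m=d["img"].min(2)>(195)
    k=blob(m,b); print(n,k); cv2.imwrite(f"pics/m_{n}.png",d["img"][:,:,::-1])
g=t["img"].min(2)
for v in range(205,280,3): print(v,''.join('#' if g[v,u]<80 else '+' if g[v,u]<140 else ':' if g[v,u]<195 else '.' for u in range(335,415)))
E
```

```text
clock: 11.22
position: [0.4449, -0.3402, 0.139]
contact_force: [-0.4, 0.4, -2.7]
width: 0.0254
gripper_force: 59.4
clock: 11.47
position: [0.4458, -0.3415, 0.1213]
contact_force: [0.0, 0.3, -1.0]
width: 0.0254
gripper_force: 59.5
rows sum [-0.0024  0.0016  0.034 ] eulers [ 3.14e+00 -2.00e-03  0.00e+00] pos [ 0.4474 -0.3434  0.1236] q [-0.78  0.32  1.67  0.    1.14  0.79] t 11.5667 F [ 0.5 -1.2 -1.4] w 0.0253 59.52097249799408
t (398.0880242825607, 240.88383002207505, 604.0, ((398.0000305175781, 241.0), (32.526912689208984, 19.798988342285156), 45.0))
s (425.340350877193, 242.67719298245612, 47.5, ((425.2500305175781, 242.75), (1.4142131805419922, 44.547725677490234), 45.0))
205 ################################################################################
208 ################################################################################
211 ################################################################################
214 #####################################################+++########################
217 ##################::::++++#########################+::.:::+##############
[... 1007 characters left out ...]
::.............:+:..
256 #############++::.......::................::::....:++::::::::::::.......:+::....
259 ############+::......::+++::::...................:::::+++:::::::::::::+::.......
262 #########+::......:::++++++++++:::::::::::::::+::::::::::+++:::::++++::......:+#
265 #########+:.....:+################++++++++:+++::::::::::::++++++++:::::::::+####
268 ####+++++++++::+#######################################+++#####+++++::++########
271 #+:+:::::++###############################################+::...:+##############
274 ++:...::::+############################################+:::.....::##############
277 .......:+############################################+::......:+################
```

Run:
```python
from h import *
t=optics.get_image("top");s=optics.get_image("scene")
def pr(d,p):
    q=np.linalg.inv(d["T"])@np.r_[p,1]; q=d["camera_matrix"]@q[:3]; return (q[:2]/q[2]).round(1)
P=readout.get_state()["position"]
for z in(.038,.125): print(z,"left",pr(t,[P[0],P[1]+.067,z]),"top45",pr(t,[P[0]+.0475,P[1]+.0475,z]),"scene left",pr(s,[P[0]+.05,P[1]+.044,z]),"scene near",pr(s,[P[0]-.05,P[1]+.044,z]))
g=cv2.cvtColor(s["img"],cv2.COLOR_RGB2GRAY)
im=np.hstack([cv2.resize(s["img"][150:290,320:450],None,fx=3,fy=3),cv2.resize(t["img"][190:290,325:435],None,fx=3.6,fy=3.6)[:360].repeat(1,0) if 0 else np.pad(cv2.resize(t["img"][190:290,325:435],None,fx=3.5,fy=3.5),((0,70),(0,0),(0,0)))])
cv2.imwrite("pics/v10.png",im[:,:,::-1]);print(im.shape)
```

```text
0.038 left [352.3 243.4] top45 [357.3 230.3] scene left [360.7 213.2] scene near [388.  227.4]
0.125 left [354.1 243.2] top45 [359.6 229.2] scene left [362.5 190.5] scene near [390.9 204.4]
(420, 775, 3)
```

View pics/v10.png

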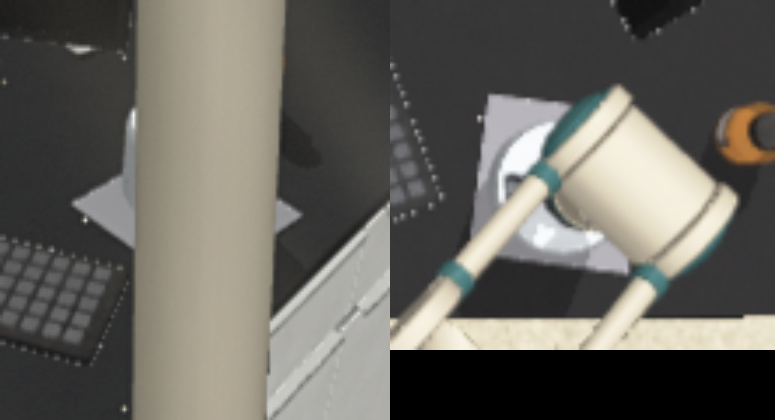

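Last picture, top panel: the cover's left edge is at (497,180) and it spans rows 118–255, so it sits about centred over the mat (mat corners (487,95) and (470,258)). The amber bottle at (750,135) is clear. Now I lower it with a force watch.

```bash
python3 -m handwheel '0 0.002 0.01 0;0 0 0.01 0;0 0 0.006 0;0 0 0 0;0 0 0 0' | grep -v ee
python3 -m handwheel '0 0 0.002 0;0 0 0 0;0 0 0 0' | grep -v ee
```

```text
clock: 12.08
position: [0.4461, -0.345, 0.0955]
contact_force: [-0.0, 0.2, -1.7]
width: 0.0253
gripper_force: 59.5
clock: 12.33
position: [0.4467, -0.3455, 0.0946]
contact_force: [-0.2, -0.2, -2.3]
width: 0.0249
gripper_force: 59.5
```

```bash
python3 -m handwheel '0 0 0.002 0;0 0 0 0;0 0 0 0' | grep -v ee
```

```text
clock: 12.58
position: [0.4466, -0.3454, 0.0924]
contact_force: [-0.3, -0.6, -2.2]
width: 0.025
gripper_force: 59.5
```

```bash
python3 -m handwheel '0 0 0.002 0;0 0 0 0;0 0 0 0' | grep -v ee
```

```text
clock: 12.83
position: [0.4466, -0.3453, 0.0903]
contact_force: [0.0, -0.9, -1.9]
width: 0.0258
gripper_force: 59.5
```

```bash
python3 -m handwheel '0 0 0.001 0;0 0 0 0;0 0 0 0' | grep -v ee;python3 -m handwheel '0 0 0.001 0;0 0 0 0;0 0 0 0' | grep -v ee
```

```text
clock: 13.08
position: [0.4468, -0.3456, 0.0897]
contact_force: [-0.5, -0.4, -0.3]
width: 0.0254
gripper_force: 59.7
clock: 13.33
position: [0.4469, -0.3462, 0.0893]
contact_force: [-2.2, -1.1, 5.3]
width: 0.0252
gripper_force: 60.2
```

Landed as predicted. Release, rise, check the cover.

```bash
python3 -m handwheel '0 0 -0.001 0;0 0 0 0' | grep -v ee; python3 -m handwheel '0 0 0 0;0 0 0 0;0 0 0 0;0 0 0 0' 0.055| grep -v ee
python3 -m handwheel '0 0 -0.01 0;0 0 -0.03 0;0 0 -0.04 0;0 0 -0.04 0;0 0 -0.04 0' | grep -v ee
python3 -m handwheel '0 0 -0.03 0;-0.002 -0.02 0 0;0.002 -0.03 0 0;0.002 -0.03 0 0;0.002 -0.03 0 0' | grep -v ee
python3 -m handwheel '0.002 -0.03 0 0;0.002 -0.03 0 0;0.002 -0.03 0 0;0.002 -0.03 0 0;0.002 -0.03 0 0' | grep -v ee
python3 - <<'E'
from h import *
t=optics.get_image("top");s=optics.get_image("scene");to([.477,.162,.29])
g=t["img"].min(2)
for v in range(208,280,3): print(v,''.join('#' if g[v,u]<80 else '+' if g[v,u]<140 else ':' if g[v,u]<195 else '.' for u in range(335,415)))
# pot / rod area, top view
for v in range(212,262,2): print(v,' '.join('%3d'%x for x in g[v,200:260:2]))
E
```

```text
clock: 13.5
position: [0.4469, -0.3457, 0.0896]
contact_force: [-0.2, -1.7, 1.7]
width: 0.0255
gripper_force: 59.9
clock: 13.83
position: [0.4465, -0.345, 0.0891]
contact_force: [-0.5, -1.0, 0.2]
width: 0.055
gripper_force: 0.0
clock: 14.25
position: [0.4464, -0.345, 0.2518]
contact_force: [1.7, -0.2, -0.3]
width: 0.055
gripper_force: 0.0
clock: 14.67
position: [0.4505, -0.2343, 0.2804]
contact_force: [-0.5, 1.1, 0.1]
width: 0.0547
gripper_force: 0.0
clock: 15.08
position: [0.4604, -0.0839, 0.2802]
contact_force: [0.8, -0.8, 0.7]
width: 0.0556
gripper_force: 0.0
rows sum [ 0.0178 -0.2433 -0.0091] eulers [-3.139e+00 -1.000e-03  5.000e-03] pos [ 0.4603 -0.0814  0.2804] q [-0.33  0.08  1.6   0.    1.47  1.24] t 15.1833 F [-0.3 -0.6 -0.4] w 0.0547 0.0
208 ################################################################################
211 ################################################################################
214 ################################################################################
217 ##################::::++++######################################################
22
[... 4097 characters left out ...]
 184 105  84  94  86  87 118 118 120 193 180  70  79  85  76  70  66  60  90 114
252  52  54  52  51  53  52  39  39  39  74 189 169 154 211 165 166 179 189 187 211 200  79  80  87  80  70  56  54  54  53
254  53  54  53  53  52  52  40  39  39  39  39 101 145 169 169 173 173 221 184 143  90 174 192 135  83  64  45  53  53  52
256  54  54  53  52  52  52  41  38  38  39  38  38  38  53 104 107 101  81  55  47 101 199 218 211 177  84  52  52  53  52
258  54  53  52  53  54  53  50  40  38  39  39  39  39  38  40  40  39  40  40  40 167 209 220 201 160  65  53  53  53  52
260  52  53  53  53  52  53  54  40  40  38  39  37  38  38  39  39  38  38  38  53 190 216 216 188 124  53  52  52  52  53
```

The cover stands upright and centred on the mat (knob at (374,244) within a disc centred near (373,244)). The rod knob shows in the top view at about (226,236). Triangulate it.

Run:
```python
from h import *
t=optics.get_image("top");s=optics.get_image("scene")
def pr(d,p):
    q=np.linalg.inv(d["T"])@np.r_[p,1]; q=d["camera_matrix"]@q[:3]; return (q[:2]/q[2]).round(1)
print(pr(s,[.477,.162,.116]),pr(t,[.477,.162,.116]))
kt=blob(t["img"].max(2)<60,(218,228,236,244));g=s["img"].max(2)
u,v=pr(s,[.477,.162,.116]).astype(int)
ks=blob(g<60,(u-11,v-14,u+12,v+15));print(kt,ks)
p=tri((t,*kt[:2]),(s,*ks[:2]));print(p,plane(t,*kt[:2],.12),plane(s,*ks[:2],.116))
for vv in range(v-20,v+22,2): print(vv,''.join('#' if g[vv,uu]<60 else '+' if g[vv,uu]<130 else '.' for uu in range(u-25,u+25)))
```

```text
[250.8 286.8] [226.3 236. ]
(226.26086956521738, 236.04347826086956, 23.0, ((226.5, 236.0), (4.0, 7.0), 90.0)) (np.float64(249.76556137289123), np.float64(280.20767888307154), 286.5, ((250.0, 283.5), (23.0, 22.0), 90.0))
[0.47806666 0.15894498 0.13462727] [0.47673109 0.16111998 0.12      ] [0.49390228 0.15000217 0.116     ]
266 ##################################################
268 ##################################################
270 ##################################################
272 ##################################################
274 ##################################################
276 ##################################################
278 ##################################################
280 ##############################..++++++############
282 ################++..+#########+...........+++#####
284 #############+......+#########+................+##
286 #########+..........+#########+..........+........
288 #######+.............+#########.......++.....+....
290 #####+...............+########+.......+++++...++..
292 ###+....++...........+#########+.......++++..++++.
294 ##....++++++.+........+#######++.......++++.++++++
296 #....+++++++..........++++++++++.......+++++++++++
298 ....++++++++...........+++++..............+++.++++
300 ....++++++++.+..........+......++.+++++++.....++++
302 ....++++++++.......++++++......++++...++++++++++++
304 ....++++++.....++++++++++......++++++.+...++++++++
306 ....++++++++..+++++++++++......++++++.....+++++++.
```

The knob sits at u≈250.5 in the scene view, matching the projected (250.8), so the axis is (0.477, 0.162).

```bash
python3 -m handwheel '0.002 -0.035 0 0;0.002 -0.035 0 0;0.003 -0.035 0 0;0.003 -0.035 0 0;0.003 -0.035 0 0' | grep -v ee
python3 -m handwheel '0.003 -0.035 0 0;0.001 -0.02 0 0;0 -0.013 0 0;0 0 0 0;0 0 0 0' | grep -v ee
python3 -c "
from h import *
to([.477,.162,.1])"
```

```text
clock: 15.7
position: [0.4742, 0.0896, 0.2797]
contact_force: [0.8, -0.5, -0.5]
width: 0.0548
gripper_force: 0.0
clock: 16.12
position: [0.4782, 0.1567, 0.2793]
contact_force: [0.4, 0.2, -0.3]
width: 0.055
gripper_force: 0.0
rows sum [-0.0012 -0.0055  0.1793] eulers [ 3.14 -0.   -0.  ] pos [0.4782 0.1567 0.2793] q [ 0.18  0.14  1.53 -0.    1.47  1.75] t 16.1167 F [ 0.4  0.2 -0.3] w 0.055 0.0
```

```bash
python3 -m handwheel '-0.001 -0.0055 0.02 0;0 0 0.04 0;0 0 0.04 0;0 0 0.03 0;0 0 0 0' | grep -v ee
python3 -m handwheel '0 0 0.02 0;0 0 0.015 0;0 0 0.01 0;0 0 0 0;0 0 0 0' | grep -v ee
python3 - <<'E'
from h import *
s=optics.get_image("scene");to([.477,.162,.097]);g=s["img"].max(2)
for v in range(262,310,2): print(v,''.join('#' if g[v,u]<60 else '+' if g[v,u]<130 else '.' for u in range(220,285)))
E
```

```text
clock: 16.53
position: [0.4721, 0.1601, 0.1438]
contact_force: [-0.9, 1.1, -0.0]
width: 0.0548
gripper_force: 0.0
clock: 16.95
position: [0.4776, 0.1625, 0.1054]
contact_force: [0.7, -0.0, 0.1]
width: 0.0547
gripper_force: 0.0
rows sum [-0.001   0.0008  0.0087] eulers [-3.141e+00 -2.000e-03 -1.000e-03] pos [0.478  0.1628 0.1057] q [ 0.19  0.26  1.82 -0.    1.06  1.76] t 17.0 F [-0.4  0.6  0.8] w 0.055 0.0
262 #######+....+######################+#############################
264 ####++.....+#######################+#############################
266 ++++....++++#############################++######################
268 #+...+++++++############################++.+#####################
270 #++++++##+++#############################+.+#####################
272 #++#######+++############################+.+#####################
274 ###+######################################.+#####################
276 ##########################################+.+####################
278 ##########################################++#####################
280 ###################################..+++++###############
[... 288 characters left out ...]

290 ##########+...+#####+..+..+########+.......+++++...++.....+######
292 ########+....+..++##+..+..+#########+......+++++..++++.....+#####
294 #######....+++++..+........+#######++.......++++.++++++.....+####
296 ######....+++++++..........++++++++++.......++++++++++++.....+###
298 #####....++++++++...........+++++..............++++.++++.....+###
300 ####+....++++++++.+..........+......++.+++++++.....+++++......###
302 ####.....++++++++.......++++++......++++...+++++++++++++.....+###
304 ###+.....++++++.....++++++++++......++++++.+...++++++++..+...+###
306 ###+.....++++++++..+++++++++++......++++++.....+++++++.......+###
308 ###+......+++++.+++..++++++++++......+++.......+++++++.+....++###
```

The near fingertip reaches row 293, about 16 mm above the knob's bottom. I go 8 mm deeper and close.

```bash
python3 -m handwheel '-0.001 0 0.008 0;0 0 0 0;0 0 0 0' | grep -v ee
python3 -m handwheel '0 0 0 0;0 0 0 0;0 0 0 0;0 0 0 0;0 0 0 0' 0.01 90 | grep -v ee
python3 -c "
from h import *
to([.477,.162,.157])"
```

```text
clock: 17.25
position: [0.4755, 0.1631, 0.0965]
contact_force: [0.7, 1.2, -0.2]
width: 0.0552
gripper_force: 0.0
clock: 17.67
position: [0.4759, 0.1614, 0.0971]
contact_force: [-1.3, -5.9, 5.3]
width: 0.0198
gripper_force: 87.9
rows sum [ 0.0011 -0.0004 -0.0599] eulers [ 3.138e+00 -1.000e-03  1.000e-03] pos [0.4759 0.1614 0.0971] q [ 0.19  0.27  1.84 -0.    1.04  1.76] t 17.6667 F [-1.3 -5.9  5.3] w 0.0198 87.93847551802173
```

```bash
python3 -m handwheel '0 0.0015 0 0;0 0 0 0' | grep -v ee
python3 -m handwheel '0 0 -0.005 0;0 0 -0.01 0;0 0 -0.01 0;0 0 -0.01 0;0 0 0 0' | grep -v ee
python3 -m handwheel '0 0 -0.01 0;0 0 -0.01 0;0 0 -0.004 0;0 0 0 0;0 0 0 0' | grep -v ee
python3 - <<'E'
from h import *
s=optics.get_image("scene");to([.477,.162,.157]);g=s["img"].max(2)
for v in range(250,310,2): print(v,''.join('#' if g[v,u]<60 else '+' if g[v,u]<130 else '.' for u in range(220,285)))
print(g[255:310,248:256])
E
```

```text
clock: 17.83
position: [0.4759, 0.1614, 0.0971]
contact_force: [-1.3, -2.0, 6.2]
width: 0.02
gripper_force: 88.1
clock: 18.25
position: [0.4759, 0.1614, 0.133]
contact_force: [1.5, -2.0, -7.9]
width: 0.0202
gripper_force: 88.3
clock: 18.67
position: [0.4758, 0.1614, 0.1553]
contact_force: [3.6, -1.6, -9.4]
width: 0.0198
gripper_force: 88.4
rows sum [ 0.0012 -0.0006 -0.0019] eulers [ 3.141 -0.    -0.   ] pos [0.4758 0.1614 0.1551] q [ 0.19  0.21  1.75 -0.    1.18  1.76] t 18.7167 F [ 3.9 -2.2 -9. ] w 0.0198 88.39138270821422
250 ###+++++++++.+####################################++#############
252 +++.++++++++..+##########################################++######
254 +++..+++++++...+###########+.+#################################+.
256 ++++#++###+++..+##################++#############################
258 ##############+###################+.+############################
260 ###################################+.############################
262 ###################################+.+###########################
264 #########################++########+.+###########################
266 ######
[... 2755 characters left out ...]
 [150 150 143 145 131 121 147 150]
 [148 132 141 144 134 124 149 147]
 [149 129 139 144 135 120 172 145]
 [145 121 138 144 134 130 235 170]
 [145 123 136 143 135 142 255 231]
 [159 146 136 141 136 144 255 255]
 [166 164 140 141 140 155 255 252]
 [156 167 157 152 157 162 177 185]
 [143 166 170 171 168 166 165 152]
 [142 154 176 178 177 164 158 134]
 [129 126 165 172 177 165 162 138]
 [ 76  99 157 172 172 169 165 143]
 [ 71  97 154 171 170 171 165 143]
 [ 72  94 153 170 170 171 166 145]
 [ 73  86 153 170 170 171 164 149]
 [ 73  80 150 170 170 169 165 151]
 [ 73  80 141 166 169 169 166 155]
 [ 72  77 121 163 170 169 165 158]
 [ 73  75 109 159 170 169 165 159]
 [ 74  75 103 159 171 168 166 160]]
```

```bash
python3 -m handwheel '0 0 -0.002 0;0 0 0 0;0 0 0 0' | grep -v ee
python3 - <<'E'
from h import *
s=optics.get_image("scene");to([.477,.162,.1571]);g=s["img"].max(2)
def pr(d,p):
    q=np.linalg.inv(d["T"])@np.r_[p,1]; q=d["camera_matrix"]@q[:3]; return (q[:2]/q[2]).round(1)
for z in(.085,.098,.134,.158): print(z,pr(s,[.477,.162,z]))
print(g[270:302,248:256])
E
```

```text
clock: 18.97
position: [0.4758, 0.1614, 0.1572]
contact_force: [4.1, -2.2, -10.4]
width: 0.0195
gripper_force: 88.4
rows sum [ 0.0012 -0.0006  0.0001] eulers [ 3.141  0.    -0.   ] pos [0.4758 0.1614 0.1572] q [ 0.19  0.21  1.75 -0.    1.18  1.76] t 19.0167 F [  4.3  -2.9 -10.3] w 0.0196 88.37790867662989
0.085 [252.  295.6]
0.098 [251.5 291.9]
0.134 [250.1 281.5]
0.158 [249.2 274.3]
[[ 54  42  46  35  31  40  44  45]
 [ 55  21  33  37  38  38  56  84]
 [ 72  33  51  56  29  50 138 148]
 [ 91  45  44  30  27  87 219 164]
 [ 83  35  38  39  36  52 107  65]
 [ 53  45  55  43  33  55  74  45]
 [ 35  34  44  43  58  77  64  46]
 [ 64  68  79  75  79  78  57  45]
 [ 91  90  80  78  89  79  47  42]
 [ 76  78  74  82 110 107  57  42]
 [ 83  86  87  93 121 158 109  95]
 [111 117 119 132 151 172 155 167]
 [144 143 145 134 127 155 149 149]
 [135 142 146 134 127 156 153 141]
 [138 141 144 135 119 152 150 149]
 [131 139 146 136 114 148 151 151]
 [127 138 145 140 124 147 151 153]
 [130 137 144 142 125 145 152 150]
 [122 134 145 143 127 129 150 149]
 [144 139 142 144 129 120 146 148]
 [150 149 144 145 133 121 147 149]
 [149 132 140 146 133 124 148 146]
 [149 130 141 144 134 121 171 145]
 [144 123 137 146 135 130 235 171]
 [146 122 136 146 137 142 255 231]
 [158 136 130 143 137 131 245 255]
 [164 137 103 129 125 100 217 251]
 [157 165 116 114 114 114 169 187]
 [145 168 169 172 169 165 169 152]
 [140 156 176 179 178 166 159 135]
 [129 125 165 174 177 166 161 138]
 [ 77  99 157 172 172 169 166 144]]
```

The dark ring is just emerging at the sleeve's top (rows 296–297), with a 10.3 N pull and 60.1 mm of travel. Hold, check, hand in.

```bash
python3 -m handwheel '0 0 0 0;0 0 0 0;0 0 0 0;0 0 0 0;0 0 0 0' | grep -v ee;python3 -m handwheel '0 0 0 0;0 0 0 0;0 0 0 0' | grep -v ee
python3 -c "
from rig import ticket
print(ticket.sign_off())"
```

```text
clock: 19.43
position: [0.4758, 0.1614, 0.1572]
contact_force: [4.3, -3.0, -10.3]
width: 0.0196
gripper_force: 88.4
clock: 19.68
position: [0.4758, 0.1614, 0.1572]
contact_force: [4.4, -3.5, -9.8]
width: 0.0196
gripper_force: 88.4
the job is handed in; nothing more can be done
None
```

The cover is standing knob up near the middle of the mat, and the gripper is holding the rod still about 60 mm out, with the ring mark level with the sleeve's top; I handed the job in at about 19.7 s and it returned no verdict.

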